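Pick a driveshaft repair kit into the caddy

TASK

Make up the driveshaft repair kit in the caddy: lay the four-armed joint cross in the square red bin, the larger of the two ball bearings in the round red bin, and the straight link bar in the long red bin, each lying flat inside its bin. Leave the look-alikes (the three-armed tripod, the smaller bearing and the bent link) where they lie.

Things in the scene. Friction and masses are not known exactly. Their poses are not given: they have to be found in the camera images.
- caddy: Kit caddy: shallow grey plastic tray, 132 x 360 x 16 mm (x, y, z of its own frame), walls 3 mm, fixed to the table; holds the three red bins side by side along its y axis, at y = -114, 0 and +114 mm, in an order that changes. Origin: centre of its underside, on the table.
- long_bin: Oblong red plastic bin, outside 120 mm along its x, 80 mm along its y, 15 mm high, walls and floor 3 mm (inside 114 x 74 mm). Fixed to the caddy; it never moves. Origin: centre of its underside, z up, x and y parallel to the caddy's. Inner floor 3 mm above the origin (6 mm above the table), rim 15 mm above the origin (18 mm above the table). It may stand in any of the caddy's three positions.
- square_bin: Square red plastic bin, outside 113 x 113 mm, 15 mm high, walls and floor 3 mm (inside 107 x 107 mm). Fixed to the caddy; it never moves. Origin: centre of its underside, z up, x and y parallel to the caddy's. Inner floor 3 mm above the origin (6 mm above the table), rim 15 mm above the origin (18 mm above the table). It may stand in any of the caddy's three positions.
- round_bin: Round red plastic bin, outside diameter 108 mm, 15 mm high, wall 4 mm, floor 3 mm (inside diameter 100 mm). Fixed to the caddy; it never moves. Origin: centre of its underside, z up, x and y parallel to the caddy's. Inner floor 3 mm above the origin (6 mm above the table), rim 15 mm above the origin (18 mm above the table). It may stand in any of the caddy's three positions.
- cross: Steel universal-joint cross lying flat: dark hub 28 mm across and FOUR arms at right angles along its +x, -x, +y and -y, each ending in a bright round cap 24 mm in diameter with a flat end face 28 mm from the centre (56 mm across opposite end faces). 24 mm high, about 0.25 kg. It can be gripped across two opposite end faces. Origin: centre of its underside, z up.
- tripod: Look-alike: steel spider of the same make as the cross but with THREE arms 120 degrees apart (one along its +x), end faces 28 mm from the centre, 24 mm high. Stays where it lies. Origin: centre of its underside, z up.
- big_bearing: Larger ball bearing lying flat: steel ring 48 mm outside diameter, 22 mm bore, 16 mm high, dark seal on top; about 0.14 kg. Origin: centre of its underside, z up.
- small_bearing: Look-alike: smaller ball bearing lying flat, 28 mm outside diameter, 12 mm bore, 12 mm high. Stays where it lies. Origin: centre of its underside, z up.
- straight_link: Straight steel link bar lying flat: 90 mm long along its x axis with rounded ends, 20 mm wide (y), 12 mm high, a dark hole near each end; about 0.15 kg. Origin: centre of its underside, z up.
- bent_link: Look-alike: steel link bar of the same section (20 mm wide, 12 mm high) with a bend of about 67 degrees in the middle, a shallow V about 86 mm long. Origin between its legs' undersides, z up; the ends point to its +x and -x, the bend to its +y. Stays where it lies.
Not all that is in view belongs to the job. Leave any pink or purple look-alike of the round_bin alone.

How it is judged (in metres and radians):
At the end, for the whole second after the job is handed in: Cross within 38 mm of the square bin's centre, large bearing within 32 mm of the round bin's, straight link in the long bin within 22 mm along and 30 mm across; each flat on the bin floor (5 mm, 0.12 rad) and at rest. Tripod, small bearing and bent link within 30 mm of their starts (horizontal distance between cross and square_bin below 0.038 m and z of cross in the frame of square_bin between -0.002 and 0.008 m and angle between each of cross, big_bearing, straight_link's own z axis and vertical below 0.12 rad and linear speed of each of cross, big_bearing, straight_link below 0.02 m/s and angular speed of each of cross, big_bearing, straight_link below 0.3 rad/s and horizontal distance between big_bearing and round_bin below 0.032 m and z of big_bearing in the frame of round_bin between -0.002 and 0.008 m and x of straight_link in the frame of long_bin between -0.022 and 0.022 m and y of straight_link in the frame of long_bin between -0.03 and 0.03 m and z of straight_link in the frame of long_bin between -0.002 and 0.008 m and distance of each of tripod, small_bearing, bent_link from where it was at the start of the episode below 0.03 m); the robot touches nothing.
It fails at once if a look-alike is moved more than 30 mm (distance of any of tripod, small_bearing, bent_link from where it was at the start of the episode above 0.03 m).
It also fails if it takes over 80 s, if anything falls off the work surface, if the arm or the gripper's body presses on something with over 40 N, if the wrist force passes 120 N, or if a joint passes its speed limit or range.

ROBOT

A 6-joint arm with a two-finger parallel gripper is mounted at the origin on the work surface. World frame = base frame: x ahead of the robot, y to its left, z up, the work surface at z = 0. Lengths are in mm, angles in rad, forces in N, time in s.
With the tool pointing down it reaches from about 400 to 925 mm from the base axis. Payload 12.5 kg.
Tool frame: the origin (TCP) lies at the very end of the fingers, on their centre line; the grasp point (between the pads) lies 19 mm behind it; z points along the fingers, y is the line along which they close (so a half turn about z gives the same grasp; the last joint's range is limited). The gripper opens to 95 mm and grips with 3 to 60 N. Pads are 20 mm wide; open, the fingers measure 119 mm over their backs; the gripper's body (75 mm by 180 mm) begins 59 mm behind the grasp point.
Start: joints at [-1.318, 0.491, 1.559, -0, 1.092, -0.106], TCP at [219.493, -585.209, 214.661] pointing down, gripper open.
Joint ranges: [-3.1, 3.1], [-0.84, 2.19], [0.05, 2.79], [-1.13, 4.28], [0.06, 2.93], [-2.69, 2.69]. Speed limits (rad/s): [2.22, 2.22, 2.79, 3.14, 3.14, 3.14].

INTERFACE

Orientations are given as [roll, pitch, yaw] about the fixed x, y, z axes, in that order (R = Rz(yaw) Ry(pitch) Rx(roll)).
In Python, from cell import * gives the robot as it stands.
- The arm moves only by the tool jog_arm, never from a script. Its argument "targets" is a list of rows, each an object with "turn": the turn, a rotation vector about the world's x, y, z in degrees, a list of three; "slide": the shift along the world's x, y, z in mm, a list of three; "claw": the opening in per cent of the stroke, from 0 (shut) to 100 (fully open). In form: [{"turn": [wx, wy, wz], "slide": [x, y, z], "claw": claw}, ...]. A call has 1 to 5 rows; each row shifts and turns the commanded pose from where the row before left it; what a row does not reach is not made up. A row lasts 1/8 s, in which the tool goes at most 62.5 mm and 10.7 degrees, less where a joint would pass 70% of its speed; a pose out of reach is approached as far as the arm can. A call with a gripper value outside its range is refused whole. The fingers move at their own pace and stop on an object; the grip force is fixed at half the most. Time passes only in rows, so rows that do not move let the fingers close. It gives the time, the measured TCP pose, the force, the opening and the grip force at its end, in the units of the state.
- state(): the state, without advancing time (a new reading comes with each control period).
- read_camera(name): name is "scene" or "side" or "wrist"; returns a dict with "frame" (420x560x3 uint8, blue, green, red), "mtx" (3x3 intrinsics, pixels), "k1" (the pictures are not rectified: a ray, as slopes to the right and down, at radius r is drawn at 1 + k1 r^2 times it, then the intrinsics apply), "R" (3x3) and "t" (3): a world point X has camera coordinates R X + t. Camera axes: x right, y down, z forward; pixel columns grow to the right and rows downward; lengths in mm; the calibration is good to about 2 mm. A picture is of the moment at which its call begins. There is no depth.
- job_done(): hands the job in; it is judged then, once.
Trained networks look in the newest picture that a camera, given by its name, has taken for a name from the list of things; names that differ only in an ending like _2 or _b are one class to them, and where a whole thing is asked for, a point or a joint stands for the part that bears it (a point fixed in the world has none). Each returns a list of dicts, best first, with "conf" (0 to 1); they miss things now and then, are a little off and sometimes report something else, mostly with a low value. They report only what shows in the picture. A call takes as long as a camera call. They do not tell look-alikes from the thing itself.
- look_for(query, camera): "xy" ([column, row] in pixels, amid what is visible of it).
The state is a dict: "t": time; "joints": joint angles; "qvel": joint speeds; "tau": joint torques, N m; "eef_pos": TCP position; "tcp_rot": TCP orientation; "ft_force": force on the tool from outside, world axes, zero at the start; "moment": the same for the moment, N m; "opening": opening from 0.0 (shut) to 1.0 (fully open); "grip_force": force on a finger pad.
Only numpy, scipy, OpenCV 4.12 (cv2) and the standard library are available. Lean on these libraries where they do the work, as an engineer would, in place of code of your own. Each camera call takes 0.05 s, during which the arm holds its last target. There are 200 camera calls.

## Working session

There is one attempt and no reset: what is moved stays moved. The work goes in short steps, Python scripts to look and compute and a tool call to move; the robot and the scene stay as the last step left them, time stands still between calls to the robot, and variables do not carry over. Pictures are saved under pics/ and viewed, at most 14 in all, crops included, and the job is handed in when it is done.

Besides the shell and the picture viewer there is one more tool, called as a command line: name --argument value ..., lists and objects as JSON in quotes. jog_arm: Moves the arm, as the interface text tells. Its arguments: {"type":"object","properties":{"targets":{"type":"array","items":{"type":"object","properties":{"turn":{"type":"array","items":{"type":"number"}},"slide":{"type":"array","items":{"type":"number"}},"claw":{"type":"number"}}}}},"required":["targets"]}

```bash
mkdir -p pics; ls; cat > h.py <<'E'
from cell import *
import numpy as np, cv2
def ray(c,px):
    x=(np.array(px,float)-[c['mtx'][0][2],c['mtx'][1][2]])/[c['mtx'][0][0],c['mtx'][1][1]]
    u=x.copy()
    for _ in range(20): u=x/(1+c['k1']*(u@u))
    R=np.array(c['R']);t=np.array(c['t'])
    return -R.T@t, R.T@np.array([u[0],u[1],1])
def at(c,px,z):
    o,d=ray(c,px); return (o+d*(z-o[2])/d[2]).round(1)
E
python3 - <<'E'
from h import *
s=state();print(s['t'],s['eef_pos'],s['tcp_rot'],s['opening'])
Z=dict(cross=12,big_bearing=16,straight_link=12,square_bin=18,round_bin=18,long_bin=18,caddy=10)
for n in ['scene','side']:
    c=read_camera(n);cv2.imwrite(f'pics/{n}0.png',c['frame']);print(n,(-np.array(c['R']).T@c['t']).round())
    np.savez(f'{n}0.npz',**{k:np.array(v) for k,v in c.items()})
    for q,z in Z.items():
        for d in look_for(q,n): print(q,np.round(d['xy']),round(d['conf'],2),at(c,d['xy'],z))
E
```

```text
pics
0.0 [ 219.40724423 -584.94409411  214.06202899] [-3.14044331e+00 -9.03760222e-05  3.58817363e-01] 0.9969005747634948
scene [ 959. -629. 1339.]
cross [196. 321.] 0.74 [ 522.4 -400.6   12. ]
big_bearing [203. 276.] 0.66 [ 462.1 -285.6   16. ]
straight_link [310. 136.] 0.73 [464.2 299.4  12. ]
straight_link [320. 217.] 0.47 [643.2  53.2  12. ]
square_bin [305. 248.] 0.83 [661.9 -62.1  18. ]
round_bin [321. 221.] 0.94 [654.6  38.7  18. ]
round_bin [251. 301.] 0.87 [ 618.4 -275.6   18. ]
round_bin [359. 146.] 0.65 [622.5 342.4  18. ]
long_bin [336. 188.] 0.95 [636.1 165.8  18. ]
caddy [331. 205.] 0.74 [652.1 106.2  10. ]
side [198. 624. 909.]
cross [354. 120.] 0.65 [ 516.1 -391.7   12. ]
big_bearing [362. 151.] 0.59 [ 447.6 -284.2   16. ]
straight_link [244. 338.] 0.75 [459.7 312.   12. ]
square_bin [248. 181.] 0.75 [660.6 -49.2  18. ]
round_bin [309. 137.] 0.93 [ 595.9 -266.6   18. ]
round_bin [165. 316.] 0.65 [623.4 349.8  18. ]
round_bin [227. 213.] 0.56 [652.9  62.8  18. ]
long_bin [212. 255.] 0.7 [620.4 179.7  18. ]
caddy [223. 233.] 0.61 [635.  112.2  10. ]
```

```bash
python3 - <<'E'
import cv2
a=cv2.imread('pics/scene0.png');cv2.imwrite('pics/scene_c.png',cv2.resize(a[90:380,140:430],None,fx=2.05,fy=2.05,interpolation=cv2.INTER_CUBIC))
b=cv2.imread('pics/side0.png');cv2.imwrite('pics/side_c.png',cv2.resize(b[80:380,120:420],None,fx=2,fy=2,interpolation=cv2.INTER_CUBIC))
E
```

```text
(no output)
```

View pics/scene_c.png

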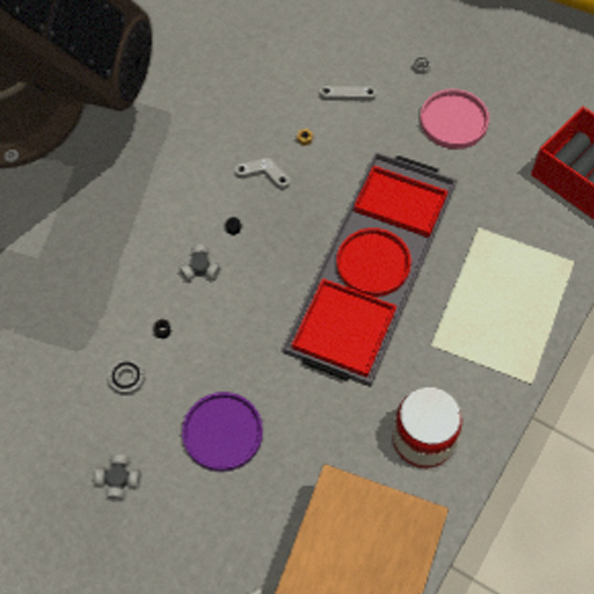

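View pics/side_c.png

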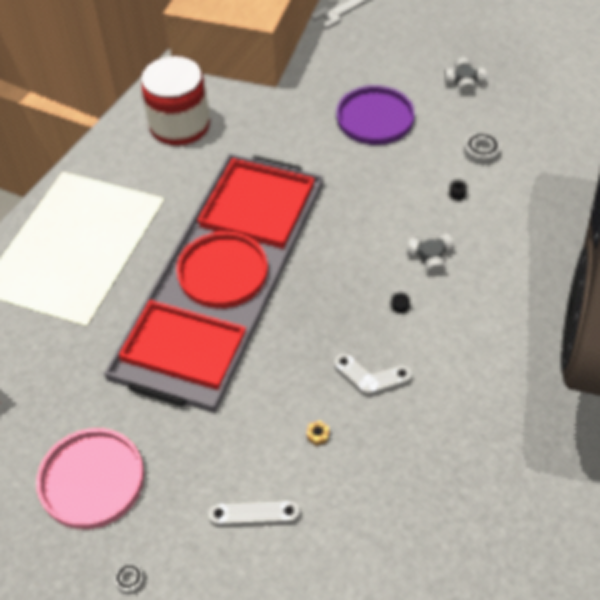

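In the scene picture (full-image pixels):
- Four-armed cross at (197,323), with the three-armed tripod at (237,218).
- Big bearing at (201,273), with the small one at (345,122).
- Straight link at (310,135), with the bent link at (268,174).
- Caddy order from low y to high y: square, round, long. The purple and pink discs are decoys.

The counts of arms, the sizes and the straight shape all fit the descriptions. I'll move over the cross and bearing and confirm them in a wrist view.

jog_arm --targets '[{"slide": [50,34,6],"turn": [0,0,0],"claw": 100},{"slide": [50,34,6],"turn": [0,0,0],"claw": 100},{"slide": [50,34,6],"turn": [0,0,0],"claw": 100},{"slide": [50,34,6],"turn": [0,0,0],"claw": 100},{"slide": [50,34,6],"turn": [0,0,0],"claw": 100}]'

```text
t: 1.42
eef_pos: [471.0, -413.9, 245.0]
tcp_rot: [3.141, -0.0, 0.359]
ft_force: [0.2, -0.7, -0.0]
opening: 1.001
grip_force: 0.0
```

```bash
python3 - <<'E'
from h import *
s=state();print(s['t'],s['eef_pos'],s['tcp_rot'])
c=read_camera('wrist');cv2.imwrite('pics/w1.png',c['frame']);print((-np.array(c['R']).T@c['t']).round())
np.savez('w1.npz',**{k:np.array(v) for k,v in c.items()})
for q,z in dict(cross=12,big_bearing=16).items():
    for d in look_for(q,'wrist'): print(q,np.round(d['xy']),round(d['conf'],2),at(c,d['xy'],z))
E
```

```text
1.425 [ 471.00361523 -413.93493075  245.0295975 ] [ 3.14117868e+00 -1.07005456e-04  3.58715366e-01]
[ 539. -388.  416.]
cross [287. 144.] 0.94 [ 526.5 -401.5   12. ]
big_bearing [178. 164.] 0.67 [ 452.1 -275.5   16. ]
```

View pics/w1.png

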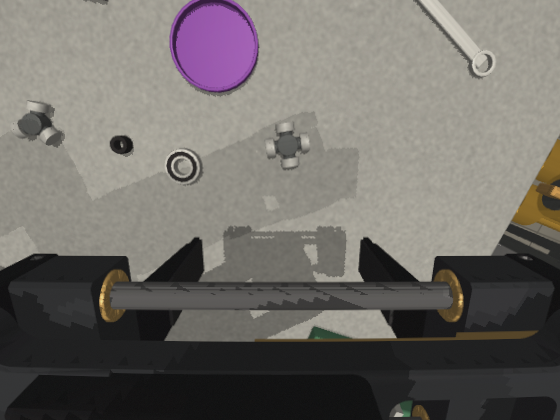

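The wrist view shows the four-armed cross at (287,145), with caps at (286,129), (291,162), (271,149) and (304,143). The large bearing is at (183,166), and the tripod is clear at the left (40,122).

```bash
python3 - <<'E'
from h import *
c=dict(np.load('w1.npz'))
for p,z in [((287.5,145.5),18),((286,129),16),((291,162),16),((271,149),16),((304,143),16),((183,166),14)]: print(p,at(c,p,z))
f=c['frame'];cv2.imwrite('pics/w1c.png',cv2.resize(f[90:200,130:340],None,fx=3.5,fy=3.5,interpolation=cv2.INTER_CUBIC))
E
```

```text
(287.5, 145.5) [ 525.8 -402.5   18. ]
(286, 129) [ 544.4 -393.3   16. ]
(291, 162) [ 507.5 -414.5   16. ]
(271, 149) [ 514. -384.   16.]
(304, 143) [ 536.2 -421.4   16. ]
(183, 166) [ 452.1 -281.9   14. ]
```

View pics/w1c.png

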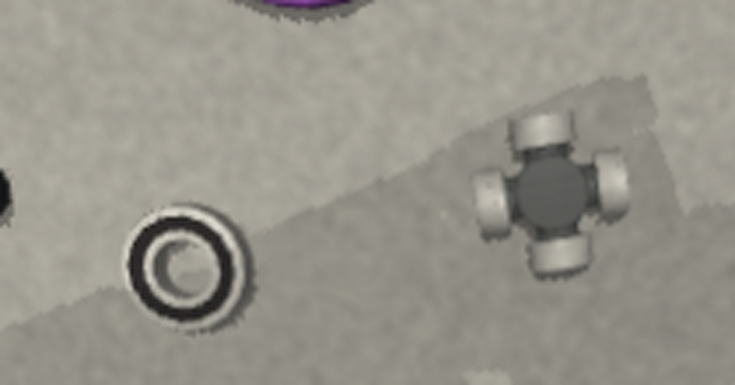

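The crop confirms it: the cross has four arms and the large ring bearing has a dark seal. The cross is centred near (525.5,-403) with arms at about 30° and -60°. I'll turn +9.7° and descend.

jog_arm --targets '[{"slide": [30,6,-30],"turn": [0,0,5],"claw": 100},{"slide": [25,6,-45],"turn": [0,0,4.7],"claw": 100},{"slide": [0,0,-55],"turn": [0,0,0],"claw": 100},{"slide": [0,0,-50],"turn": [0,0,0],"claw": 100},{"slide": [0,0,0],"turn": [0,0,0],"claw": 100}]'

```text
t: 2.2
eef_pos: [522.2, -402.8, 61.4]
tcp_rot: [-3.135, 0.002, 0.527]
ft_force: [0.7, 0.0, 0.8]
opening: 1.0
grip_force: 0.0
```

```bash
python3 - <<'E'
from h import *
s=state();print(s['t'],s['eef_pos'],s['tcp_rot'])
c=read_camera('wrist');cv2.imwrite('pics/w2.png',c['frame'])
np.savez('w2.npz',**{k:np.array(v) for k,v in c.items()})
for q,z in dict(cross=14).items():
    for d in look_for(q,'wrist'): print(q,np.round(d['xy']),round(d['conf'],2),at(c,d['xy'],z))
E
```

```text
2.2 [ 522.24618327 -402.82819526   61.38905936] [-3.13515464e+00  2.11794155e-03  5.26989190e-01]
cross [281. 227.] 0.56 [ 524.3 -401.3   14. ]
```

View pics/w2.png

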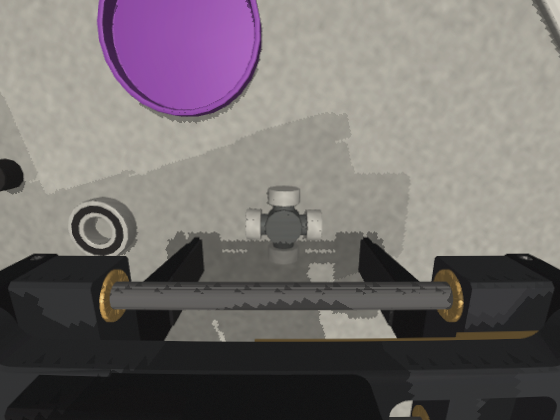

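The cross hub at (284,227) is centred between the fingers and its arms line up with them; the bearing is at (101,228). I'll descend and close.

jog_arm --targets '[{"slide": [2,0,-30],"turn": [0,0,0],"claw": 100},{"slide": [1,0,-26],"turn": [0,0,0],"claw": 100},{"slide": [0,0,0],"turn": [0,0,0],"claw": 0},{"slide": [0,0,0],"turn": [0,0,0],"claw": 0},{"slide": [0,0,0],"turn": [0,0,0],"claw": 0}]'

```text
t: 2.92
eef_pos: [528.1, -403.9, 10.6]
tcp_rot: [3.139, -0.001, 0.528]
ft_force: [0.8, 0.3, -0.0]
opening: 0.741
grip_force: 0.0
```

```bash
python3 - <<'E'
from h import *
c=dict(np.load('w2.npz'))
print('cross',at(c,(284,227),24),'bearing',at(c,(99,228),16), at(c,(103,227),10))
# red bins from scene/side: fit
for n in ['scene','side']:
    c=dict(np.load(n+'0.npz'));h=cv2.cvtColor(c['frame'],cv2.COLOR_BGR2HSV)
    m=((h[...,0]<6)|(h[...,0]>176))&(h[...,1]>190)&(h[...,2]>90)
    k,l,st,ce=cv2.connectedComponentsWithStats(m.astype(np.uint8))
    for i in range(1,k):
        if st[i,4]>300:
            p=np.argwhere(l==i)[:,::-1]
            w=np.array([at(c,q,16)[:2] for q in p],np.float32)
            print(n,ce[i].round(),st[i,4],cv2.minAreaRect(w))
E
```

```text
cross [ 528.1 -401.5   24. ] bearing [ 453.5 -281.1   16. ] [ 452.3 -281.2   10. ]
scene [60. 90.] 373 ((-380.0885009765625, 13.909557342529297), (85.02244567871094, 129.23582458496094), 73.89869689941406)
scene [434. 170.] 443 ((858.4173583984375, 381.3553161621094), (149.658935546875, 163.5308837890625), 78.7266845703125)
scene [335. 187.] 844 ((631.7772827148438, 167.4046630859375), (121.89727020263672, 82.78336334228516), 9.509950637817383)
scene [313. 237.] 2283 ((658.8517456054688, -2.2953262329101562), (113.60155487060547, 225.1137237548828), 8.778255462646484)
side [38. 87.] 9094 ((1488.6727294921875, -172.18551635742188), (286.7174377441406, 1115.4708251953125), 48.877403259277344)
side [551. 138.] 501 ((12.96647834777832, -612.2786865234375), (46.72175216674805, 210.38650512695312), 7.493962287902832)
side [240. 188.] 659 ((656.0065307617188, -8.592597961425781), (110.67200469970703, 205.75669860839844), 8.642775535583496)
side [ 74. 270.] 2211 ((874.63818359375, 352.22430419921875), (114.72643280029297, 199.9644775390625), 78.59580993652344)
side [205. 249.] 352 ((628.7774047851562, 171.6295623779297), (116.21144104003906, 79.12835693359375), 8.86538028717041)
```

jog_arm --targets '[{"slide": [0,0,0],"turn": [0,0,0],"claw": 0},{"slide": [0,0,0],"turn": [0,0,0],"claw": 0},{"slide": [0,0,0],"turn": [0,0,0],"claw": 0}]'

```text
t: 3.3
eef_pos: [527.6, -403.2, 9.3]
tcp_rot: [3.141, -0.0, 0.528]
ft_force: [-2.0, 0.9, 6.9]
opening: 0.588
grip_force: 30.0
```

jog_arm --targets '[{"slide": [0,0,50],"turn": [0,0,0],"claw": 0},{"slide": [10,25,40],"turn": [0,0,-3],"claw": 0},{"slide": [22,54,0],"turn": [0,0,-6],"claw": 0},{"slide": [22,54,0],"turn": [0,0,-6],"claw": 0},{"slide": [22,54,0],"turn": [0,0,-6],"claw": 0}]'

```text
t: 3.92
eef_pos: [603.8, -214.5, 98.4]
tcp_rot: [-3.141, 0.0, 0.158]
ft_force: [0.8, -0.6, -3.5]
opening: 0.586
grip_force: 30.0
```

jog_arm --targets '[{"slide": [22,54,0],"turn": [0,0,0],"claw": 0},{"slide": [22,54,0],"turn": [0,0,0],"claw": 0},{"slide": [20,50,0],"turn": [0,0,0],"claw": 0},{"slide": [0,0,0],"turn": [0,0,0],"claw": 0}]'

```text
t: 4.42
eef_pos: [668.1, -54.4, 98.0]
tcp_rot: [-3.141, 0.001, 0.166]
ft_force: [-1.5, -0.9, -3.8]
opening: 0.585
grip_force: 30.0
```

```bash
python3 - <<'E'
from h import *
s=state();print(s['t'],s['eef_pos'],s['tcp_rot'],s['opening'])
c=read_camera('wrist');cv2.imwrite('pics/w3.png',c['frame'])
np.savez('w3.npz',**{k:np.array(v) for k,v in c.items()})
for q,z in dict(square_bin=12,round_bin=12,cross=100).items():
    for d in look_for(q,'wrist'): print(q,np.round(d['xy']),round(d['conf'],2),at(c,d['xy'],z))
E
```

```text
4.425 [668.08849828 -54.39939592  98.0375374 ] [-3.14108948e+00  5.01693034e-04  1.65982579e-01] 0.5852832995982371
square_bin [287. 190.] 0.59 [692.1 -55.6  12. ]
round_bin [154. 209.] 0.78 [656.1  58.1  12. ]
round_bin [484. 278.] 0.66 [ 640.1 -255.6   12. ]
cross [282. 253.] 0.93 [670.1 -54.7 100. ]
```

View pics/w3.png

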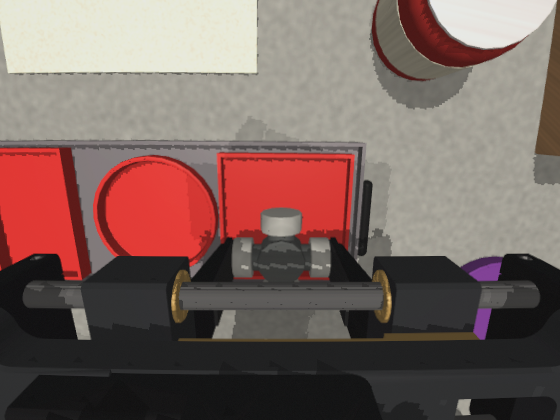

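The cross is held over the square bin. The bin's far rim corners are at (220,154) and (354,154), and the round bin's rim spans columns 95–217. I'll check the bin centres from these.

```bash
python3 - <<'E'
from h import *
c=dict(np.load('w3.npz'))
a,b=at(c,(219,154),18),at(c,(355,154),18);d=(b-a)[:2];n=np.linalg.norm(d);d/=n
print(a,b,n,np.degrees(np.arctan2(d[1],d[0])),'centre',(a+b)[:2]/2+56.5*np.array([d[1],-d[0]]), (a+b)[:2]/2-56.5*np.array([d[1],-d[0]]))
l,r,t=at(c,(95,212),18),at(c,(217,212),18),at(c,(153,156),18);print('round',l,r,(l+r)/2,t)
E
```

```text
[713.7   5.1  18. ] [ 732.3 -105.1   18. ] 111.75866856758806 -80.41968135491064 centre [667.28799054 -59.40329742] [778.71200946 -40.59670258]
round [646.6 106.8  18. ] [664.4   1.2  18. ] [655.5  54.   18. ] [703.2  59.   18. ]
```

jog_arm --targets '[{"slide": [0,-4,-40],"turn": [0,0,0],"claw": 0},{"slide": [0,0,-30],"turn": [0,0,0],"claw": 0},{"slide": [0,0,-9],"turn": [0,0,0],"claw": 0},{"slide": [0,0,0],"turn": [0,0,0],"claw": 0}]'

```text
t: 5.12
eef_pos: [667.4, -63.0, 19.8]
tcp_rot: [-3.142, 0.0, 0.161]
ft_force: [0.7, -0.1, -2.5]
opening: 0.585
grip_force: 30.0
```

jog_arm --targets '[{"slide": [0,4,-4],"turn": [0,0,0],"claw": 0},{"slide": [0,0,0],"turn": [0,0,0],"claw": 0}]'

```text
t: 5.38
eef_pos: [667.7, -57.9, 16.4]
tcp_rot: [3.141, -0.001, 0.162]
ft_force: [0.4, 0.3, -3.7]
opening: 0.587
grip_force: 30.0
```

jog_arm --targets '[{"slide": [0,0,0],"turn": [0,0,0],"claw": 70},{"slide": [0,0,0],"turn": [0,0,0],"claw": 70},{"slide": [0,0,0],"turn": [0,0,0],"claw": 70},{"slide": [0,0,40],"turn": [0,0,0],"claw": 70},{"slide": [0,0,50],"turn": [0,0,0],"claw": 80}]'

```text
t: 6.0
eef_pos: [667.0, -58.2, 105.8]
tcp_rot: [-3.141, 0.002, 0.162]
ft_force: [0.9, -0.3, -0.4]
opening: 0.76
grip_force: 0.0
```

jog_arm --targets '[{"slide": [-40,-42,5],"turn": [0,0,6],"claw": 75},{"slide": [-40,-42,0],"turn": [0,0,6],"claw": 75},{"slide": [-40,-42,0],"turn": [0,0,6],"claw": 75},{"slide": [-40,-42,0],"turn": [0,0,6],"claw": 75},{"slide": [-40,-42,0],"turn": [0,0,6],"claw": 75}]'

```text
t: 6.62
eef_pos: [466.3, -269.4, 111.0]
tcp_rot: [3.141, -0.0, 0.689]
ft_force: [0.7, -1.4, -0.1]
opening: 0.754
grip_force: 0.0
```

jog_arm --targets '[{"slide": [-14,-13,0],"turn": [0,0,0],"claw": 75},{"slide": [0,0,-20],"turn": [0,0,0],"claw": 75},{"slide": [0,0,0],"turn": [0,0,0],"claw": 75}]'

```text
t: 7.0
eef_pos: [453.3, -280.8, 90.0]
tcp_rot: [-3.14, 0.0, 0.684]
ft_force: [0.2, 0.3, 0.9]
opening: 0.748
grip_force: 0.0
```

```bash
python3 - <<'E'
from h import *
s=state();print(s['t'],s['eef_pos'],s['tcp_rot'],s['opening'])
c=read_camera('wrist');cv2.imwrite('pics/w4.png',c['frame'])
np.savez('w4.npz',**{k:np.array(v) for k,v in c.items()})
for q,z in dict(big_bearing=12).items():
    for d in look_for(q,'wrist'): print(q,np.round(d['xy']),round(d['conf'],2),at(c,d['xy'],z))
E
```

```text
7.0 [ 453.27820183 -280.79069528   89.97893094] [-3.13987283e+00  2.97364563e-04  6.84110288e-01] 0.7477602993938093
big_bearing [280. 226.] 0.58 [ 447.5 -283.7   12. ]
```

View pics/w4.png

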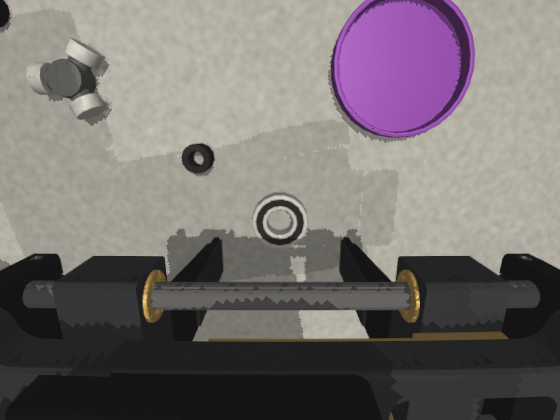

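The bearing at (280,219) is centred between the fingers, and the black washer at (198,158) is clear. I'll descend and grip.

jog_arm --targets '[{"slide": [0,0,-50],"turn": [0,0,0],"claw": 75},{"slide": [0,0,-34],"turn": [0,0,0],"claw": 75},{"slide": [0,0,0],"turn": [0,0,0],"claw": 75}]'

```text
t: 7.48
eef_pos: [453.3, -280.3, 5.6]
tcp_rot: [-3.139, 0.001, 0.686]
ft_force: [0.2, -0.2, 0.5]
opening: 0.752
grip_force: 0.0
```

```bash
python3 - <<'E'
from h import *
c=dict(np.load('w4.npz'));print(at(c,(280,219.5),15),state()['eef_pos'])
E
```

```text
[ 453.  -279.8   15. ] [ 453.28135126 -280.3486283     5.56827319]
```

jog_arm --targets '[{"slide": [0,0,0],"turn": [0,0,0],"claw": 0},{"slide": [0,0,0],"turn": [0,0,0],"claw": 0},{"slide": [0,0,0],"turn": [0,0,0],"claw": 0},{"slide": [0,0,0],"turn": [0,0,0],"claw": 0}]'

```text
t: 7.98
eef_pos: [453.9, -281.4, 7.8]
tcp_rot: [3.14, -0.0, 0.685]
ft_force: [-0.9, 1.0, 8.8]
opening: 0.492
grip_force: 30.0
```

jog_arm --targets '[{"slide": [0,0,50],"turn": [0,0,0],"claw": 0},{"slide": [14,24,40],"turn": [0,0,0],"claw": 0},{"slide": [30,51,0],"turn": [0,0,-6],"claw": 0},{"slide": [30,51,0],"turn": [0,0,-6],"claw": 0},{"slide": [30,51,0],"turn": [0,0,-6],"claw": 0}]'

```text
t: 8.6
eef_pos: [558.3, -102.6, 97.3]
tcp_rot: [3.141, -0.001, 0.367]
ft_force: [1.6, -0.6, -1.6]
opening: 0.493
grip_force: 30.0
```

jog_arm --targets '[{"slide": [30,51,0],"turn": [0,0,-6],"claw": 0},{"slide": [30,51,0],"turn": [0,0,-6],"claw": 0},{"slide": [30,51,0],"turn": [0,0,0],"claw": 0},{"slide": [3,5,0],"turn": [0,0,0],"claw": 0},{"slide": [0,0,0],"turn": [0,0,0],"claw": 0}]'

```text
t: 9.22
eef_pos: [650.1, 53.9, 96.6]
tcp_rot: [3.141, 0.001, 0.162]
ft_force: [0.1, -0.4, -0.9]
opening: 0.494
grip_force: 30.0
```

jog_arm --targets '[{"slide": [0,1,-45],"turn": [0,0,0],"claw": 0},{"slide": [0,0,-30],"turn": [0,0,0],"claw": 0},{"slide": [0,0,-6],"turn": [0,0,0],"claw": 0},{"slide": [0,0,0],"turn": [0,0,0],"claw": 0}]'

```text
t: 9.72
eef_pos: [650.6, 53.8, 16.3]
tcp_rot: [3.141, -0.0, 0.16]
ft_force: [0.4, -0.2, -0.7]
opening: 0.494
grip_force: 30.0
```

jog_arm --targets '[{"slide": [0,0,-3],"turn": [0,0,0],"claw": 0},{"slide": [0,0,0],"turn": [0,0,0],"claw": 62},{"slide": [0,0,0],"turn": [0,0,0],"claw": 62},{"slide": [0,0,0],"turn": [0,0,0],"claw": 62},{"slide": [0,0,50],"turn": [0,0,0],"claw": 62}]'

```text
t: 10.35
eef_pos: [648.7, 54.8, 60.2]
tcp_rot: [-3.141, 0.006, 0.162]
ft_force: [-0.2, 0.5, 1.2]
opening: 0.623
grip_force: 0.0
```

jog_arm --targets '[{"slide": [-30,40,30],"turn": [0,0,0],"claw": 62},{"slide": [-38,48,8],"turn": [0,0,0],"claw": 62},{"slide": [-38,48,8],"turn": [0,0,0],"claw": 62},{"slide": [-38,48,8],"turn": [0,0,0],"claw": 62},{"slide": [-38,48,8],"turn": [0,0,0],"claw": 62}]'

```text
t: 10.98
eef_pos: [467.2, 288.2, 125.2]
tcp_rot: [-3.142, -0.0, 0.161]
ft_force: [0.5, 0.2, -0.4]
opening: 0.62
grip_force: 0.0
```

```bash
python3 - <<'E'
from h import *
c=dict(np.load('scene0.npz'))
for p in [(325,92),(372,92)]: print(at(c,np.array(p)/2.05+[140,90],12))
s=state();print(s['t'],s['eef_pos'],s['tcp_rot'])
c=read_camera('wrist');cv2.imwrite('pics/w5.png',c['frame'])
np.savez('w5.npz',**{k:np.array(v) for k,v in c.items()})
for q,z in dict(straight_link=12,long_bin=18).items():
    for d in look_for(q,'wrist'): print(q,np.round(d['xy']),round(d['conf'],2),at(c,d['xy'],z))
E
```

```text
[429.6 284.   12. ]
[493.7 323.6  12. ]
10.975 [467.1744125  288.17111334 125.16301958] [-3.14151534e+00 -4.60251011e-04  1.61425269e-01]
straight_link [260. 213.] 0.91 [460.  307.8  12. ]
long_bin [450.  58.] 0.57 [623.4 167.2  18. ]
```

View pics/w5.png

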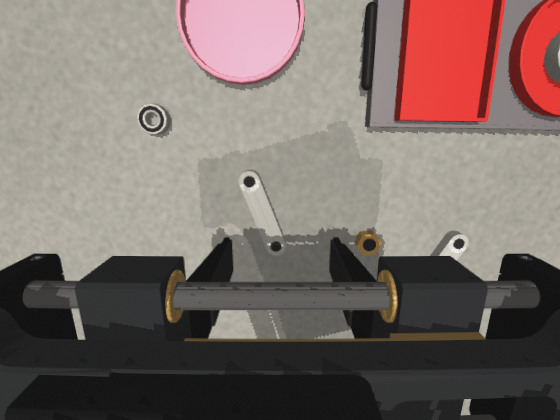

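The straight link shows holes at (250,181) and (276,245). The orange nut is at (369,243) and the bent link's end at (459,243). The long bin's near corners are at (397,121) and (489,122).

```bash
python3 - <<'E'
from h import *
c=dict(np.load('w5.npz'))
a,b=at(c,(250,181.5),12),at(c,(276,245),12);d=a-b
print(a,b,(a+b)/2,np.linalg.norm(d),np.degrees(np.arctan2(d[1],d[0])))
a,b=at(c,(397,121),18),at(c,(489,122),18);d=(b-a)[:2];n=np.linalg.norm(d);d/=n
print(a,b,n,np.degrees(np.arctan2(d[1],d[0])),(a+b)[:2]/2+60*np.array([-d[1],d[0]]))
print('nut',at(c,(369,243),5),'bent end',at(c,(459,243),12))
E
```

```text
[488.8 321.7  12. ] [429.3 287.2  12. ] [459.05 304.45  12.  ] 68.77863040218233 30.106527041158394
[565.  199.6  18. ] [578.6 116.6  18. ] 84.10683682079598 -80.69446804039383 [631.01040653 167.80194613]
nut [444.1 192.6   5. ] bent end [461.  104.1  12. ]
```

jog_arm --targets '[{"slide": [-8,16,-20],"turn": [0,0,7],"claw": 50},{"slide": [0,0,-30],"turn": [0,0,7],"claw": 50},{"slide": [0,0,-25],"turn": [0,0,7],"claw": 50},{"slide": [0,0,0],"turn": [0,0,0],"claw": 50}]'

```text
t: 11.62
eef_pos: [460.5, 301.6, 48.2]
tcp_rot: [-3.142, 0.003, 0.526]
ft_force: [0.1, -0.6, 0.0]
opening: 0.498
grip_force: 0.0
```

```bash
python3 - <<'E'
from h import *
s=state();print(s['t'],s['eef_pos'],s['tcp_rot'])
c=read_camera('wrist');cv2.imwrite('pics/w6.png',c['frame'])
np.savez('w6.npz',**{k:np.array(v) for k,v in c.items()})
E
```

```text
11.625 [460.47373636 301.6481564   48.23738989] [-3.14156005  0.00314313  0.52616494]
```

View pics/w6.png

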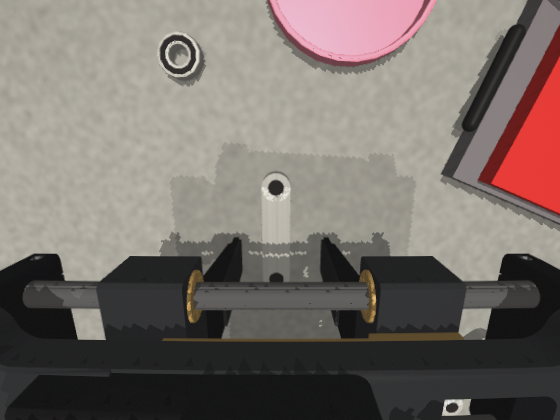

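The link runs straight up the picture (hole at (276,187)), aligned and centred between the fingers. I'll descend and grip.

jog_arm --targets '[{"slide": [-1,2,-30],"turn": [0,0,0],"claw": 50},{"slide": [0,0,-13],"turn": [0,0,0],"claw": 50},{"slide": [0,0,0],"turn": [0,0,0],"claw": 0},{"slide": [0,0,0],"turn": [0,0,0],"claw": 0},{"slide": [0,0,0],"turn": [0,0,0],"claw": 0}]'

```text
t: 12.3
eef_pos: [459.9, 304.9, 7.5]
tcp_rot: [3.141, -0.001, 0.528]
ft_force: [0.4, 0.1, -0.4]
opening: 0.243
grip_force: 0.0
```

jog_arm --targets '[{"slide": [0,0,0],"turn": [0,0,0],"claw": 0}]'

```text
t: 12.42
eef_pos: [459.8, 305.0, 7.4]
tcp_rot: [3.141, -0.001, 0.528]
ft_force: [-1.1, -0.1, 5.7]
opening: 0.205
grip_force: 30.0
```

jog_arm --targets '[{"slide": [0,0,40],"turn": [0,0,0],"claw": 0},{"slide": [20,-16,40],"turn": [0,0,0],"claw": 0},{"slide": [44,-35,0],"turn": [0,0,-7],"claw": 0},{"slide": [44,-35,0],"turn": [0,0,-7],"claw": 0},{"slide": [44,-35,0],"turn": [0,0,-7],"claw": 0}]'

```text
t: 13.05
eef_pos: [612.6, 182.6, 86.9]
tcp_rot: [3.142, 0.0, 0.158]
ft_force: [0.5, 0.8, -2.2]
opening: 0.204
grip_force: 30.0
```

jog_arm --targets '[{"slide": [20,-16,0],"turn": [0,0,0],"claw": 0},{"slide": [0,0,-15],"turn": [0,0,0],"claw": 0},{"slide": [0,0,0],"turn": [0,0,0],"claw": 0}]'

```text
t: 13.42
eef_pos: [629.9, 168.0, 70.0]
tcp_rot: [-3.142, 0.004, 0.162]
ft_force: [0.9, 0.4, -1.5]
opening: 0.205
grip_force: 30.0
```

```bash
python3 - <<'E'
from h import *
s=state();print(s['t'],s['eef_pos'],s['tcp_rot'])
c=read_camera('wrist');cv2.imwrite('pics/w7.png',c['frame'])
E
```

```text
13.425 [629.89532388 167.9922823   70.00426519] [-3.14155645  0.00353602  0.1617466 ]
```

View pics/w7.png

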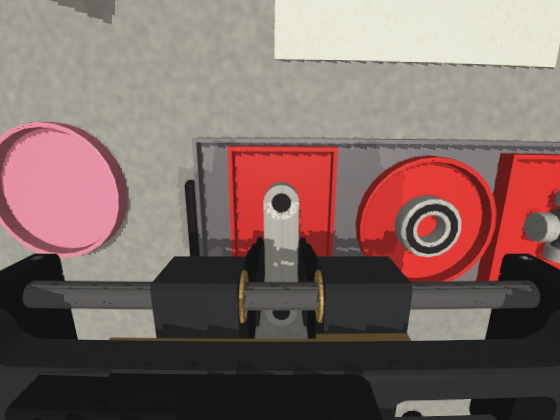

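The link is aligned and centred over the long bin, and the bearing lies well inside the round bin at (430,227). I'll lower and release.

jog_arm --targets '[{"slide": [1,0,-30],"turn": [0,0,0],"claw": 0},{"slide": [0,0,-20],"turn": [0,0,0],"claw": 0},{"slide": [0,0,-5],"turn": [0,0,0],"claw": 0},{"slide": [0,0,0],"turn": [0,0,0],"claw": 0}]'

```text
t: 13.98
eef_pos: [632.5, 168.0, 16.8]
tcp_rot: [3.141, 0.0, 0.162]
ft_force: [0.2, -0.0, -1.9]
opening: 0.205
grip_force: 30.0
```

jog_arm --targets '[{"slide": [0,0,-1],"turn": [0,0,0],"claw": 0},{"slide": [0,0,0],"turn": [0,0,0],"claw": 38},{"slide": [0,0,0],"turn": [0,0,0],"claw": 38},{"slide": [0,0,0],"turn": [0,0,0],"claw": 38},{"slide": [0,0,0],"turn": [0,0,0],"claw": 38}]'

```text
t: 14.6
eef_pos: [632.6, 167.8, 15.8]
tcp_rot: [3.141, -0.0, 0.162]
ft_force: [-0.2, -1.1, 0.8]
opening: 0.382
grip_force: 0.0
```

jog_arm --targets '[{"slide": [0,0,40],"turn": [0,0,0],"claw": 38},{"slide": [-20,0,55],"turn": [0,0,0],"claw": 38},{"slide": [-40,0,45],"turn": [0,0,0],"claw": 38},{"slide": [-40,-40,20],"turn": [0,0,0],"claw": 38},{"slide": [0,-40,20],"turn": [0,0,0],"claw": 38}]'

```text
t: 15.22
eef_pos: [530.1, 87.5, 196.9]
tcp_rot: [3.142, 0.0, 0.163]
ft_force: [2.1, -0.4, 0.2]
opening: 0.383
grip_force: 0.0
```

```bash
python3 - <<'E'
from h import *
s=state();print(s['t'],s['eef_pos'])
c=read_camera('wrist');d=read_camera('side')
cv2.imwrite('pics/fin.png',np.hstack([cv2.resize(c['frame'],(400,300)),cv2.resize(d['frame'][80:380,120:420],(400,300))]))
cv2.imwrite('pics/fin.png',np.vstack([c['frame'][:300],cv2.resize(d['frame'][100:380,100:480],(560,300))]))
E
```

```text
15.225 [530.13196851  87.4942133  196.94765736]
```

View pics/fin.png

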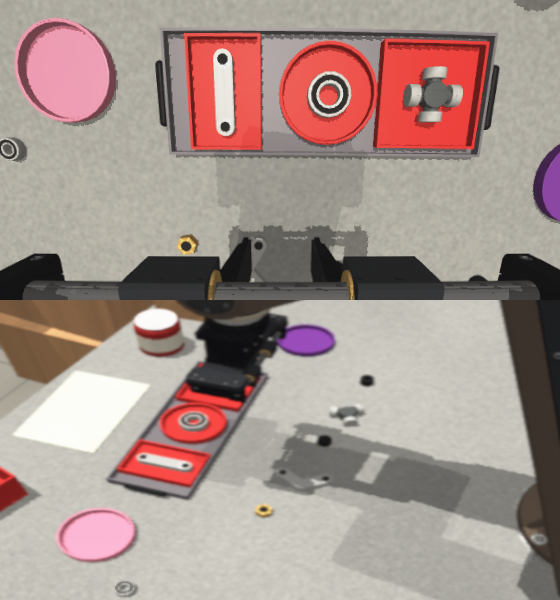

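All three parts lie flat and centred in their bins: link at (223,92), bearing at (329,95), cross at (434,95). The look-alikes are undisturbed, so I'm handing in.

```bash
python3 -c "
from cell import *
print(job_done())"
```

```text
the job is handed in; nothing more can be done
None
```

The job is handed in at about 15 s of the 80 s: the final pictures show the cross, large bearing and straight link flat and centred in their bins and the look-alikes unmoved; no verdict was returned.

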